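# Purge the empty vacuum ring nest

## Task

Two identical vacuum ring nests stand on the desk. Blow out the one with no bearing ring on its round pad: pull its black knob up until it snaps into the out position, leave it out for about a second, then push it fully back in and let go. Leave the other nest's knob and the ring on it alone.

Things in the scene. Friction and masses are not known exactly. Their poses are not given: they have to be found in the camera images.
- empty_knob_head (a point): Centre of the knob head of the EMPTY nest. Black round mushroom 30 mm wide, 16 mm tall on an upright stem; pushed in, its centre is 69 mm above the desk, 24 mm above the flat deck of its fixed grey block (136 x 70 mm, 45 mm high). A nut 25 mm wide, 8 mm high rings the stem. x runs along the block away from the pad, y across it, z up. The block ends 34 mm beyond the knob, 35 mm to each side.
- empty_knob (a joint): How far that knob stands out (up), in m: 0 fully in (start), 0.020 fully out, hard stops at both. A spring detent holds it at either end: it resists with up to about 7 N over the first 5 mm, and past half way snaps to the other end and stays there. Pulling and pushing are alike.
- loaded_knob (a joint): The same for the knob of the identical LOADED nest: 0 fully in (start), 0.020 fully out. It must stay in.
- nest_ring_center (a point): Centre (half-way up, about 56 mm above the desk) of the loose gold bearing cage ring, 31 mm wide and 9 mm high, lying round the 14 mm boss on the loaded nest's round steel pad (48 mm wide, 6 mm high). On either nest the knob stands 68 mm from the pad's centre along the block.
Not all that is in view belongs to the job. Leave any blue or red look-alike of the part that bears empty_knob_head alone.

How it is judged:
On the way:
1. the empty nest's knob is out at its detent and stays out for a moment (value of joint empty_knob above 0.016 m), for 0.6 s.
At the end, for the whole second after the job is handed in: The empty nest's knob is fully in again (within 3 mm), the loaded nest's knob is in (within 3 mm) and the ring on that nest lies within 10 mm of where it was (value of joint each of empty_knob, loaded_knob below 0.003 m and distance of nest_ring_center from where it was at the start of the episode below 0.01 m); the robot touches nothing.
It fails at once if the loaded nest's knob is pulled by more than 8 mm (value of joint loaded_knob above 0.008 m).
It fails at once if the ring on the loaded nest is moved by more than 10 mm (distance of nest_ring_center from where it was at the start of the episode above 0.01 m).
It also fails if it takes over 29 s, if anything falls off the work surface, if the arm or the gripper's body presses on something with over 40 N, if the wrist force passes 120 N, or if a joint passes its speed limit or range.

## Robot

A 6-joint arm with a two-finger parallel gripper is mounted at the origin on a cart in front of the work surface, level with it; the furniture and walls round the work are solid. World frame = base frame: x ahead of the robot, y to its left, z up, the work surface at z = 0. Lengths are in m, angles in rad, forces in N, time in s.
With the tool pointing down it reaches from about 0.35 to 1 m from the base axis. Payload 7.1 kg.
Tool frame: the origin (TCP) lies at the very end of the fingers, on their centre line; the grasp point (between the pads) lies 19 mm behind it (robot.hold_point_z is the distance from the TCP to the grasp point, in m); z points along the fingers, y is the direction in which the jaws open and shut (so a half turn about z gives the same grasp; the last joint's range is limited). The gripper opens to 85 mm and grips with 20 to 120 N. Pads are 22 mm wide; open, the fingers measure 114 mm over their backs; the gripper's body (76 mm by 85 mm) begins 54 mm behind the grasp point. The pads swing forward as they close: fully open they stand 13 mm farther back than shut.
Start: joints at [1.151, 0.423, 1.63, -0, 1.089, -0.019], TCP at [0.244, 0.575, 0.203] pointing down, gripper open.
Joint ranges: [-3, 3], [-0.9, 2.11], [0.09, 2.58], [-1.31, 4.45], [0.11, 2.69], [-2.54, 2.54]. Speed limits (rad/s): [2.39, 2.39, 3.01, 3.14, 3.14, 3.14].

## Interface

Orientations are given as a unit quaternion [x, y, z, w].
In Python, from cell import robot gives the robot as it stands. The module is installed in compiled form; this text tells all that it offers.
- The arm moves only by the tool step_arm, never from a script. Its argument "series" is a list of rows, each an object with "travel": the shift along the tool's x, y, z in mm, a list of three; "dr": the turn, a rotation vector about the tool's x, y, z in rad, a list of three; "fingers": the gripper command: -1 is shut, 1 is fully open, values between are in proportion. In form: [{"travel": [tx, ty, tz], "dr": [wx, wy, wz], "fingers": fingers}, ...]. A call has exactly 8 rows; each row is the pose to reach, as a shift and turn from the pose commanded when the call began, along the tool's axes at that moment; what a row does not reach only later rows make up. A row lasts 1/8 s, in which the tool goes at most 62.5 mm and 10.7 degrees, less where a joint would pass 70% of its speed; a pose out of reach is approached as far as the arm can. A call with a gripper value outside its range is refused whole. The fingers move at their own pace and stop on an object; the grip force is fixed at half the most. Time passes only in rows, so rows that repeat a pose let the fingers close, or fill a call up. It gives the time, the measured TCP pose, the force and the opening at its end, in the units of the state.
- robot.get_state(): the state, without advancing time (a new reading comes with each control period).
- robot.snapshot(name): name is "scene" or "top" or "wrist"; returns the picture (384x512x3 uint8, red, green, blue); there is no depth.
- robot.camera_params(name): a dict with "K" (3x3 intrinsics, pixels), "extrinsics" (4x4, takes a point from world to camera coordinates). Camera axes: x right, y up, looking along -z (the intrinsics and any distortion apply to the point x, -y, -z); pixel columns grow to the right and rows downward; lengths in m; the calibration is good to about 2 mm. The wrist camera is an equidistant fisheye: a pixel r from the principal point sees the ray r / f radians off the axis. A picture is of the moment at which its call begins: read the wrist's pose just before it. camera_params takes no time and is no camera call; for the wrist camera it gives the pose at the moment of the call.
- robot.hand_in(): hands the job in, once; it reports no verdict.
Trained networks look in the newest picture that a camera, given by its name, has taken for a name from the list of things; names that differ only in an ending like _2 or _b are one class to them, and where a whole thing is asked for, a point or a joint stands for the part that bears it (a point fixed in the world has none). Each returns a list of dicts, best first, with "confidence" (0 to 1); they miss things now and then, are a little off and sometimes report something else, mostly with a low value. They report only what shows in the picture. A call takes as long as a camera call. They do not tell look-alikes from the thing itself.
- robot.search_frame(label, camera): "point" ([column, row] in pixels, amid what is visible of it).
The state is a dict: "t": time; "qpos": joint angles; "joint_velocities": joint speeds; "effort": joint torques, N m; "eef_pos": TCP position; "tool_rot": TCP orientation; "force": force on the tool from outside, world axes, zero at the start; "ft_torque": the same for the moment, N m; "width": opening from 0.0 (shut) to 1.0 (fully open).
Only numpy, scipy, OpenCV 4.12 (cv2) and the standard library are available. Lean on these libraries where they do the work, as an engineer would, in place of code of your own. Each camera call takes 0.05 s, during which the arm holds its last target. There are 200 camera calls.

## Working session

There is one attempt and no reset: what is moved stays moved. The work goes in short steps, Python scripts to look and compute and a tool call to move; the robot and the scene stay as the last step left them, time stands still between calls to the robot, and variables do not carry over. Pictures are saved under pics/ and viewed, about 8 in all and at most 12, crops included, and the job is handed in when it is done.

Besides the shell and the picture viewer there is one more tool, called after ">>>" as name(argument=value, ...) on one line, values as JSON. step_arm: Moves the arm, as the interface text tells. Its arguments: {"type":"object","properties":{"series":{"type":"array","items":{"type":"object","properties":{"travel":{"type":"array","items":{"type":"number"}},"dr":{"type":"array","items":{"type":"number"}},"fingers":{"type":"number"}}}}},"required":["series"]}

```bash
mkdir -p pics
cat > h.py <<'E'
import numpy as np, cv2
from cell import robot
def snap(n,f):
    im=robot.snapshot(n); cv2.imwrite('pics/'+f,im[:,:,::-1]); return im
def proj(n,P):
    c=robot.camera_params(n);E=np.array(c["extrinsics"]);K=np.array(c["K"])
    p=E[:3,:3]@np.array(P)+E[:3,3];p=p*[1,-1,-1];q=K@p;return q[:2]/q[2]
def ray(n,px):
    c=robot.camera_params(n);E=np.array(c["extrinsics"]);K=np.array(c["K"])
    d=np.linalg.solve(K,[px[0],px[1],1.])
    if n=="wrist":
        r=np.hypot(d[0],d[1]);d=np.array([d[0]/r*np.sin(r),d[1]/r*np.sin(r),np.cos(r)])
    R=E[:3,:3];return -R.T@E[:3,3],R.T@(d*[1,-1,-1])
def atz(n,px,z):
    o,d=ray(n,px);return o+d*(z-o[2])/d[2]
E
python3 - <<'E'
from h import *
import json
a=snap("scene","s.png");
for l in["empty_knob_head","nest_ring_center"]:print(l,robot.search_frame(l,"scene"))
b=snap("top","t.png")
for l in["empty_knob_head","nest_ring_center"]:
  for d in robot.search_frame(l,"top"):print(l,d,atz("top",d["point"],.077 if 'knob' in l else .06).round(3))
s=robot.get_state();print(s["t"],s["eef_pos"],s["tool_rot"],s["force"])
for n in("scene","top"):print(robot.camera_params(n)["K"],ray(n,[256,192]))
E
```

```text
empty_knob_head [{'point': [252.2, 230.6], 'confidence': 0.52}, {'point': [352.6, 239.7], 'confidence': 0.41}]
nest_ring_center [{'point': [329.5, 255.2], 'confidence': 0.63}]
empty_knob_head {'point': [225.2, 206.7], 'confidence': 0.67} [0.458 0.223 0.077]
empty_knob_head {'point': [310.1, 213.4], 'confidence': 0.66} [ 0.431 -0.02   0.077]
empty_knob_head {'point': [257.0, 153.9], 'confidence': 0.61} [0.611 0.127 0.077]
0.3 [0.24372309 0.57528121 0.20281537] [ 1.99081024e-01  9.79982987e-01 -2.92373450e-04 -7.86678813e-05] [0.04582493 0.65495118 0.65756369]
[[455.19119806   0.         259.14212387]
 [  0.         455.19119806 189.14345953]
 [  0.           0.           1.        ]] (array([ 0.05757224, -0.73273331,  0.48522945]), array([ 0.4364919 ,  0.81289015, -0.38570903]))
[[434.29675765   0.         252.88506724]
 [  0.         434.29675765 188.98778863]
 [  0.           0.           1.        ]] (array([0.28752939, 0.1443114 , 1.31507917]), array([ 0.16736234, -0.00872608, -0.98590732]))
```

View pics/s.png

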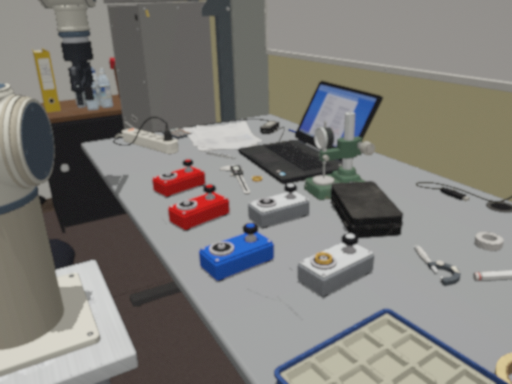

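View pics/t.png

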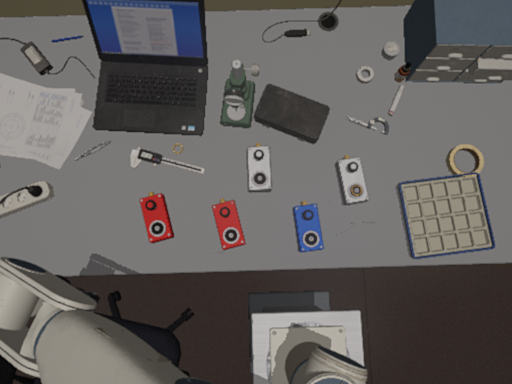

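Candidates in the top view: grey with no ring, knob at (258,154); grey with gold ring, knob at (352,167); blue (308,215); red (225,211) and (150,205). My choice is the grey nest at (258,154), and I'll check it in a crop.

Run:
```python
from h import *
t=cv2.imread('pics/t.png');s=cv2.imread('pics/s.png')
a=cv2.resize(t[130:210,210:310],(500,400),interpolation=3)
b=cv2.resize(s[150:230,210:310],(500,400),interpolation=3)
cv2.imwrite('pics/c.png',cv2.resize(np.hstack([a,b]),(800,320)))
for p in[(.611,.127,.077),(.611,.127,.069)]:print(proj("scene",p),proj("top",p))
from scipy.spatial.transform import Rotation as R
q=robot.get_state()["tool_rot"];print(R.from_quat(q).as_matrix().round(3))
print(atz("top",(260,179),.051),atz("top",(258,154),.077))
```

```text
[289.28647523 184.15704905] [256.9539552  153.92032146]
[289.28717952 187.22749927] [256.93854414 154.6076171 ]
[[-0.921  0.39  -0.   ]
 [ 0.39   0.921 -0.001]
 [ 0.    -0.001 -1.   ]]
[0.54086378 0.120032   0.051     ] [0.61066381 0.12393705 0.077     ]
```

View pics/c.png

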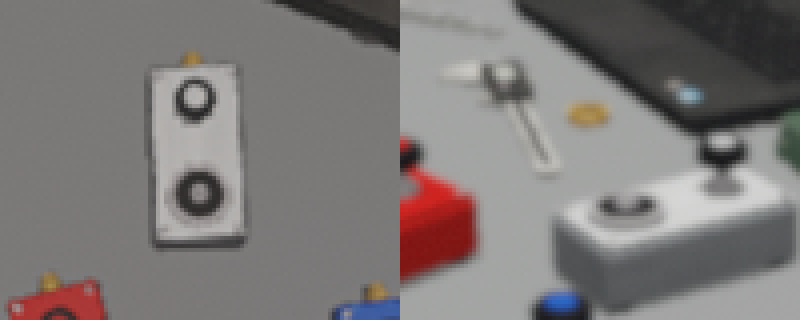

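The crop shows the grey nest with a bare dark boss and no gold ring: knob at top pixel (258.7,154.5), scene pixel (290.5,187.5). These agree on about (0.610, 0.122, 0.069). Next I'll go above it.

>>> step_arm(series=[{"travel":[-52,-28,5],"dr":[0,0,-0.1],"fingers":0.7},{"travel":[-104,-56,10],"dr":[0,0,-0.2],"fingers":0.7},{"travel":[-156,-84,16],"dr":[0,0,-0.3],"fingers":0.7},{"travel":[-208,-112,21],"dr":[0,0,-0.436],"fingers":0.7},{"travel":[-260,-140,26],"dr":[0,0,-0.436],"fingers":0.7},{"travel":[-312,-168,30],"dr":[0,0,-0.436],"fingers":0.7},{"travel":[-364,-196,36],"dr":[0,0,-0.436],"fingers":0.7},{"travel":[-416,-224,42],"dr":[0,0,-0.436],"fingers":0.7}])

```text
t: 1.3
eef_pos: [0.5407, 0.2053, 0.1612]
tool_rot: [-0.018, 1.0, 0.0, 0.0]
force: [0.6, 0.9, -0.1]
width: 0.851
```

Run:
```python
from h import *
from scipy.spatial.transform import Rotation as R
s=robot.get_state();M=R.from_quat(s["tool_rot"]).as_matrix();print(s["t"],s["eef_pos"],M.round(3),s["width"])
print((M.T@(np.array([.610,.122,.15])-s["eef_pos"])*1000).round(1))
```

```text
1.3 [0.54065589 0.20530479 0.16115871] [[-0.999 -0.035  0.001]
 [-0.035  0.999  0.   ]
 [-0.001  0.    -1.   ]] 0.8505551614430445
[-66.4 -85.7  11.2]
```

>>> step_arm(series=[{"travel":[-33,-43,6],"dr":[0,0,0],"fingers":0.5},{"travel":[-66,-86,11],"dr":[0,0,0],"fingers":0.5},{"travel":[-66,-86,11],"dr":[0,0,0],"fingers":0.5},{"travel":[-66,-86,11],"dr":[0,0,0],"fingers":0.5},{"travel":[-66,-86,11],"dr":[0,0,0],"fingers":0.5},{"travel":[-66,-86,11],"dr":[0,0,0],"fingers":0.5},{"travel":[-66,-86,11],"dr":[0,0,0],"fingers":0.5},{"travel":[-66,-86,11],"dr":[0,0,0],"fingers":0.5}])

```text
t: 2.3
eef_pos: [0.6083, 0.1237, 0.1503]
tool_rot: [-0.018, 1.0, 0.0, 0.0]
force: [-0.3, -0.5, 0.3]
width: 0.747
```

Run:
```python
from h import *
s=robot.get_state();c=robot.camera_params("wrist");K=np.array(c["K"]);E=np.array(c["extrinsics"])
im=snap("wrist","w.png");print(s["t"],s["eef_pos"],s["force"])
for l in["empty_knob_head"]:
  for d in robot.search_frame(l,"wrist"):print(l,d,atz("wrist",d["point"],.073).round(4))
def pw(P):
    p=(E[:3,:3]@np.array(P)+E[:3,3])*[1,-1,-1];r=np.hypot(p[0],p[1]);th=np.arctan2(r,p[2]);return K@[p[0]/r*th,p[1]/r*th,1]
for z in(.061,.069,.077):print(pw((.61,.122,z)).round(1))
cv2.imwrite('pics/w2.png',cv2.resize(cv2.imread('pics/w.png'),(800,600),interpolation=3))
```

```text
2.3 [0.60831006 0.12365209 0.1502518 ] [-0.27422727 -0.50541648  0.27638556]
empty_knob_head {'point': [386.0, 20.9], 'confidence': 0.92} [0.4447 0.2259 0.073 ]
empty_knob_head {'point': [117.4, 4.3], 'confidence': 0.86} [ 0.4322 -0.0128  0.073 ]
empty_knob_head {'point': [262.9, 200.7], 'confidence': 0.79} [0.6116 0.1244 0.073 ]
empty_knob_head {'point': [16.0, 148.3], 'confidence': 0.21} [ 0.5625 -0.1445  0.073 ]
[260.  195.1   1. ]
[260.  197.6   1. ]
[259.9 200.2   1. ]
```

View pics/w2.png

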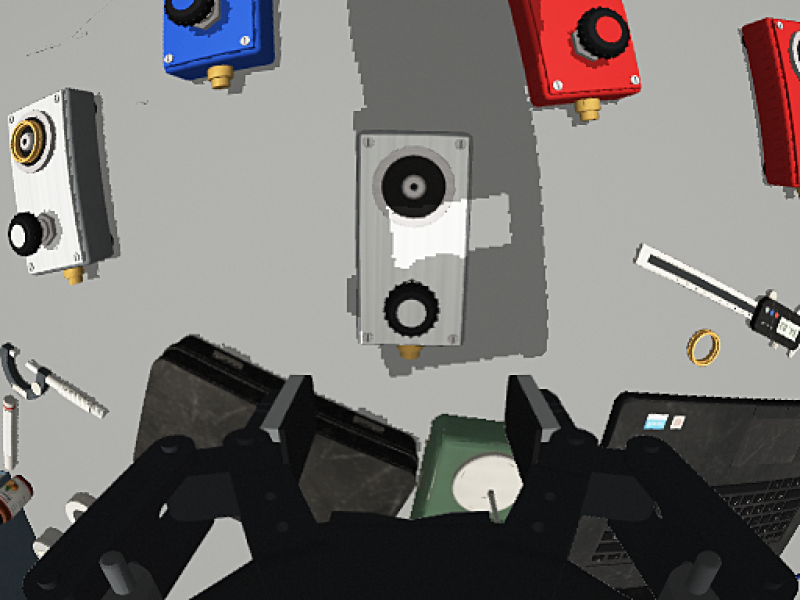

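The wrist view shows the knob of the ringless nest at (263,198), in native pixels, between the jaw lines. That puts it at about (0.610, 0.124), 2 mm from the estimate. Descending with the jaws across the block.

>>> step_arm(series=[{"travel":[-2,0,30],"dr":[0,0,0],"fingers":0.4},{"travel":[-2,0,60],"dr":[0,0,0],"fingers":0.4},{"travel":[-2,0,80],"dr":[0,0,0],"fingers":0.4},{"travel":[-2,0,92],"dr":[0,0,0],"fingers":0.4},{"travel":[-2,0,98],"dr":[0,0,0],"fingers":0.4},{"travel":[-2,0,98],"dr":[0,0,0],"fingers":0.4},{"travel":[-2,0,98],"dr":[0,0,0],"fingers":0.4},{"travel":[-2,0,98],"dr":[0,0,0],"fingers":0.4}])

```text
t: 3.4
eef_pos: [0.6109, 0.1234, 0.0528]
tool_rot: [-0.018, 1.0, 0.0, 0.001]
force: [0.3, -0.3, 0.3]
width: 0.701
```

Run:
```python
from h import *
s=robot.get_state();print(s["t"],s["eef_pos"],s["force"],s["width"])
im=snap("wrist","w3.png")
cv2.imwrite('pics/w4.png',cv2.resize(im[:,:,::-1][130:380,90:430],(680,500),interpolation=3))
```

```text
3.4 [0.61091926 0.1234368  0.05283145] [ 0.26646919 -0.25759589  0.33716098] 0.7013261838433709
```

View pics/w4.png

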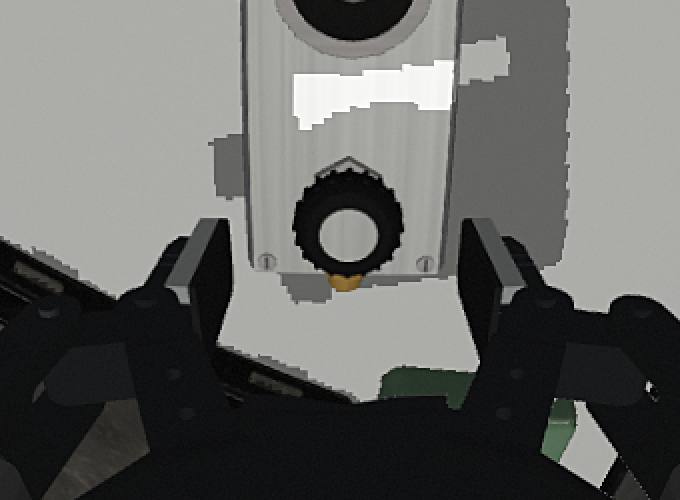

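The knob sits midway between the pads: pixel 348 in the crop, with the pads at 232 and 460. Closing.

>>> step_arm(series=[{"travel":[0,0,0],"dr":[0,0,0],"fingers":-0.2},{"travel":[0,0,0],"dr":[0,0,0],"fingers":-0.5},{"travel":[0,0,0],"dr":[0,0,0],"fingers":-1},{"travel":[0,0,0],"dr":[0,0,0],"fingers":-1},{"travel":[0,0,0],"dr":[0,0,0],"fingers":-1},{"travel":[0,0,0],"dr":[0,0,0],"fingers":-1},{"travel":[0,0,0],"dr":[0,0,0],"fingers":-1},{"travel":[0,0,0],"dr":[0,0,0],"fingers":-1}])

```text
t: 4.45
eef_pos: [0.6104, 0.1234, 0.0521]
tool_rot: [-0.018, 1.0, -0.0, -0.0]
force: [-0.2, 1.1, -0.6]
width: -0.002
```

The fingers shut fully, so the grasp missed. Looking.

Run:
```python
from h import *
im=snap("wrist","w5.png")
for d in robot.search_frame("empty_knob_head","wrist"):print(d,atz("wrist",d["point"],.073).round(4))
im2=snap("scene","s5.png")
a=cv2.resize(im[:,:,::-1][130:380,90:430],(544,400),interpolation=3)
b=cv2.resize(im2[:,:,::-1][140:240,250:314],(256,400),interpolation=3)
cv2.imwrite('pics/w6.png',np.hstack([a,b]))
```

```text
{'point': [263.7, 231.8], 'confidence': 0.81} [0.6012 0.124  0.073 ]
```

View pics/w6.png

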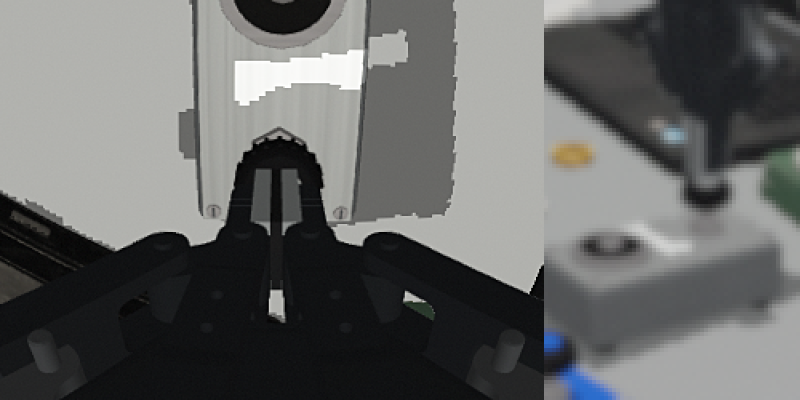

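Run:
```python
from h import *
s=robot.get_state();e=np.array(s["eef_pos"]);print(s["t"],e,s["width"],s["force"])
c=robot.camera_params("wrist");K=np.array(c["K"]);E=np.array(c["extrinsics"])
print("cam-tcp",(-E[:3,:3].T@E[:3,3]-e).round(4),"axis",(-E[2,:3]).round(3),K[0,0],K[0,2],K[1,2])
A=[];B=[]
for px,p in(((263,201),(.60831,.12365,.15025)),((264,247.5),(.61092,.12344,.05283))):
    o,d=ray("wrist",px);o=o-e+p;d/=np.linalg.norm(d);P=np.eye(3)-np.outer(d,d);A.append(P);B.append(P@o)
    print([ (o+d*(z-o[2])/d[2]).round(4) for z in(.061,.069,.077)])
print(np.linalg.solve(sum(A),sum(B)))
def pw(P):
    p=(E[:3,:3]@np.array(P)+E[:3,3])*[1,-1,-1];r=np.hypot(p[0],p[1]);th=np.arctan2(r,p[2]);return K@[p[0]/r*th,p[1]/r*th,1]
for P in(e,e+[0,0,.019],e-[.011,0,0],e+[-.011,0,.019]):
  q=pw(P);print(q,"crop",((q[0]-90)*1.6,(q[1]-130)*1.6))
q=proj("scene",e);print("scene",q,(q-[250,140])*4)
```

```text
4.6 [0.61046023 0.12335364 0.05211498] 0.00020270981308467104 [-0.15789314 -0.54612024 -0.67910607]
cam-tcp [-0.0725 -0.0024  0.1696] axis [ 0.283  0.01  -0.959] 297.3186396354542 262.1782315878013 197.4343287460299
[array([0.6155, 0.1249, 0.061 ]), array([0.613 , 0.1248, 0.069 ]), array([0.6106, 0.1247, 0.077 ])]
[array([0.6173, 0.1249, 0.061 ]), array([0.6134, 0.1247, 0.069 ]), array([0.6095, 0.1245, 0.077 ])]
[0.61233633 0.1247156  0.07124334]
[261.88083134 232.32393553   1.        ] crop (np.float64(275.0093301362773), np.float64(163.71829685598624))
[261.87042599 245.62711193   1.        ] crop (np.float64(274.99268158467004), np.float64(185.00337909374107))
[262.50407599 215.65710216   1.        ] crop (np.float64(276.0065215761644), np.float64(137.05136345762176))
[262.56156938 227.51419732   1.        ] crop (np.float64(276.09851101223387), np.float64(156.02271571474176))
scene [289.91636703 194.19275823] [159.66546814 216.77103294]
```

Both pictures put the fingers centred over the knob but closed above its head. The force is near 0 and the knob triangulates to (0.611, 0.1246). So the real fingertips end at least 25 mm short of the stated TCP. I'll open, go 22 mm lower (the shut tips stay at least 10 mm above the deck) and check again.

>>> step_arm(series=[{"travel":[0,1,0],"dr":[0,0,0],"fingers":0.4},{"travel":[0,1,0],"dr":[0,0,0],"fingers":0.4},{"travel":[0,1,0],"dr":[0,0,0],"fingers":0.4},{"travel":[0,1,0],"dr":[0,0,0],"fingers":0.4},{"travel":[0,1,8],"dr":[0,0,0],"fingers":0.4},{"travel":[0,1,15],"dr":[0,0,0],"fingers":0.4},{"travel":[0,1,22],"dr":[0,0,0],"fingers":0.4},{"travel":[0,1,22],"dr":[0,0,0],"fingers":0.4}])

```text
t: 5.6
eef_pos: [0.6097, 0.1242, 0.0292]
tool_rot: [-0.018, 1.0, -0.0, -0.001]
force: [-0.6, -0.3, 0.1]
width: 0.697
```

Run:
```python
from h import *
s=robot.get_state();print(s["t"],s["eef_pos"],s["force"],s["width"])
im=snap("wrist","w7.png");im2=snap("scene","s7.png")
a=cv2.resize(im[:,:,::-1][130:380,90:430],(544,400),interpolation=3)
b=cv2.resize(im2[:,:,::-1][140:240,250:314],(256,400),interpolation=3)
cv2.imwrite('pics/w8.png',np.hstack([a,b]))
```

```text
5.6 [0.60973901 0.12424805 0.02915277] [-0.58519482 -0.32261068  0.11331523] 0.6969777531769894
```

View pics/w8.png

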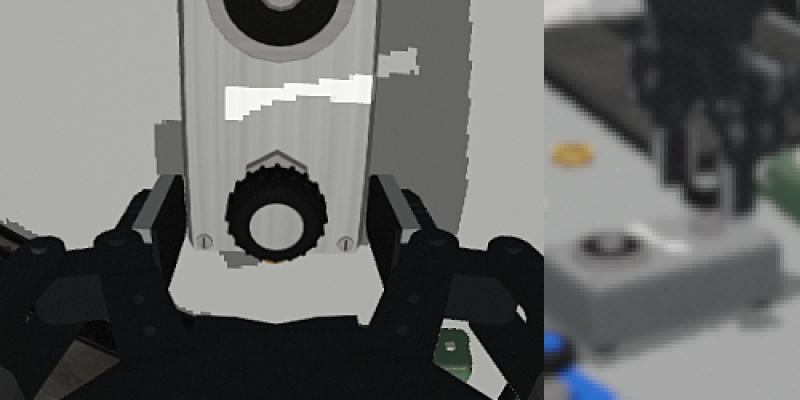

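The fingers now straddle the head with no contact force, even though the reported TCP is below deck level. That confirms the offset. Closing.

>>> step_arm(series=[{"travel":[0,0,0],"dr":[0,0,0],"fingers":-0.1},{"travel":[0,0,0],"dr":[0,0,0],"fingers":-0.4},{"travel":[0,0,0],"dr":[0,0,0],"fingers":-1},{"travel":[0,0,0],"dr":[0,0,0],"fingers":-1},{"travel":[0,0,0],"dr":[0,0,0],"fingers":-1},{"travel":[0,0,0],"dr":[0,0,0],"fingers":-1},{"travel":[0,0,0],"dr":[0,0,0],"fingers":-1},{"travel":[0,0,0],"dr":[0,0,0],"fingers":-1}])

```text
t: 6.7
eef_pos: [0.6107, 0.1243, 0.0307]
tool_rot: [-0.018, 1.0, 0.0, 0.0]
force: [-1.9, 0.3, 5.3]
width: 0.321
```

Gripped (opening 0.32, about 27 mm). Pulling up 19 mm.

>>> step_arm(series=[{"travel":[0,0,-3],"dr":[0,0,0],"fingers":-1},{"travel":[0,0,-6],"dr":[0,0,0],"fingers":-1},{"travel":[0,0,-9],"dr":[0,0,0],"fingers":-1},{"travel":[0,0,-12],"dr":[0,0,0],"fingers":-1},{"travel":[0,0,-15],"dr":[0,0,0],"fingers":-1},{"travel":[0,0,-18],"dr":[0,0,0],"fingers":-1},{"travel":[0,0,-19],"dr":[0,0,0],"fingers":-1},{"travel":[0,0,-19],"dr":[0,0,0],"fingers":-1}])

```text
t: 7.7
eef_pos: [0.6106, 0.1244, 0.0495]
tool_rot: [-0.018, 1.0, 0.0, 0.0]
force: [0.6, -1.3, 4.3]
width: 0.318
```

Run:
```python
from h import *
s=robot.get_state();print(s["t"],s["eef_pos"],s["force"],s["width"])
im=snap("wrist","w9.png");im2=snap("scene","s9.png")
a=cv2.resize(im[:,:,::-1][130:380,90:430],(544,400),interpolation=3)
b=cv2.resize(im2[:,:,::-1][140:240,250:314],(256,400),interpolation=3)
cv2.imwrite('pics/w10.png',np.hstack([a,b]))
```

```text
7.7 [0.61059804 0.12436692 0.04951873] [ 0.62751208 -1.29336655  4.30435907] 0.3182549186622566
```

View pics/w10.png

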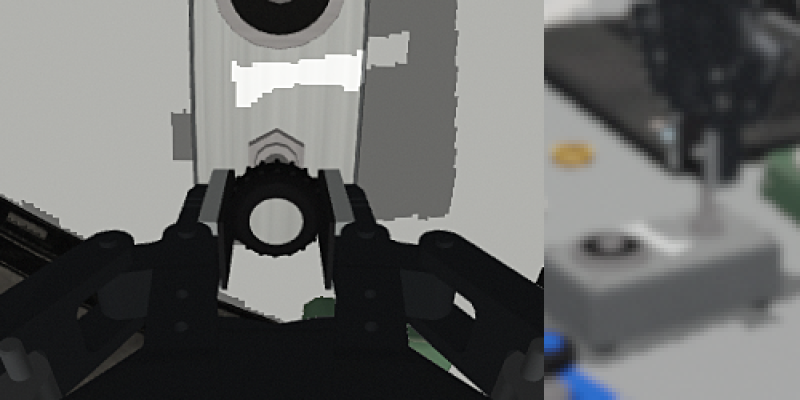

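The head is held with the nut and a long stretch of stem visible below it, so the knob is out by about 19 mm. Nudging up 1 mm and holding 1 s.

>>> step_arm(series=[{"travel":[0,0,-1],"dr":[0,0,0],"fingers":-1},{"travel":[0,0,-1],"dr":[0,0,0],"fingers":-1},{"travel":[0,0,-1],"dr":[0,0,0],"fingers":-1},{"travel":[0,0,-1],"dr":[0,0,0],"fingers":-1},{"travel":[0,0,-1],"dr":[0,0,0],"fingers":-1},{"travel":[0,0,-1],"dr":[0,0,0],"fingers":-1},{"travel":[0,0,-1],"dr":[0,0,0],"fingers":-1},{"travel":[0,0,-1],"dr":[0,0,0],"fingers":-1}])

```text
t: 8.8
eef_pos: [0.6106, 0.1243, 0.0501]
tool_rot: [-0.018, 1.0, -0.0, 0.0]
force: [2.8, -2.5, 2.2]
width: 0.318
```

>>> step_arm(series=[{"travel":[0,0,3],"dr":[0,0,0],"fingers":-1},{"travel":[0,0,6],"dr":[0,0,0],"fingers":-1},{"travel":[0,0,9],"dr":[0,0,0],"fingers":-1},{"travel":[0,0,12],"dr":[0,0,0],"fingers":-1},{"travel":[0,0,15],"dr":[0,0,0],"fingers":-1},{"travel":[0,0,18],"dr":[0,0,0],"fingers":-1},{"travel":[0,0,20],"dr":[0,0,0],"fingers":-1},{"travel":[0,0,20],"dr":[0,0,0],"fingers":-1}])

```text
t: 9.8
eef_pos: [0.6106, 0.1243, 0.0307]
tool_rot: [-0.018, 1.0, -0.0, 0.0]
force: [0.8, -3.5, 8.2]
width: 0.317
```

Back at the start height and bearing on the stop. Opening, then rising.

>>> step_arm(series=[{"travel":[0,0,0],"dr":[0,0,0],"fingers":0.0},{"travel":[0,0,0],"dr":[0,0,0],"fingers":0.4},{"travel":[0,0,0],"dr":[0,0,0],"fingers":0.4},{"travel":[0,0,0],"dr":[0,0,0],"fingers":0.4},{"travel":[0,0,-25],"dr":[0,0,0],"fingers":0.4},{"travel":[0,0,-60],"dr":[0,0,0],"fingers":0.4},{"travel":[0,0,-100],"dr":[0,0,0],"fingers":0.4},{"travel":[0,0,-120],"dr":[0,0,0],"fingers":0.4}])

```text
t: 10.8
eef_pos: [0.6113, 0.1246, 0.1522]
tool_rot: [-0.018, 1.0, 0.0, 0.001]
force: [-0.1, -0.5, -0.9]
width: 0.699
```

Run:
```python
from h import *
s=robot.get_state();print(s["t"],s["eef_pos"],s["force"],s["width"])
im=snap("wrist","w11.png");im2=snap("scene","s11.png");old=cv2.imread('pics/s.png')
a=im[:,:,::-1][:300];a=cv2.resize(a,(400,234))
f=lambda i:cv2.resize(i[170:300,230:390],(400,325),interpolation=3)
top=np.hstack([f(old),f(im2[:,:,::-1])])
cv2.imwrite('pics/w12.png',np.vstack([top,np.hstack([a,cv2.resize(im[:,:,::-1][150:267,170:370],(400,234))])]))
```

```text
10.8 [0.61133473 0.12457455 0.15224605] [-0.08002125 -0.54867852 -0.88352642] 0.6987290702355998
```

View pics/w12.png

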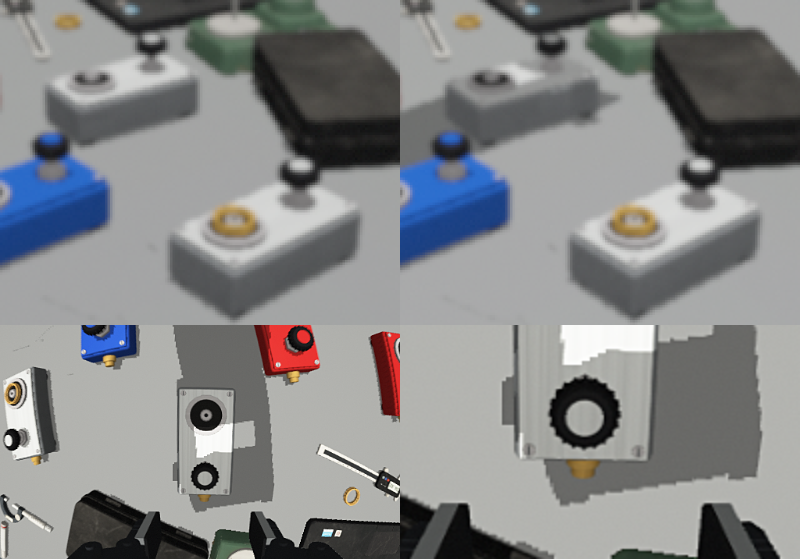

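The knob stands at its original height (scene row about 188 before and after). The ring and the loaded knob look unchanged, and the robot is clear of everything. Handing in.

```bash
python3 -c "
from cell import robot
print(robot.hand_in())"
```

```text
the job is handed in; nothing more can be done
None
```

I blew out the grey nest with no ring. Its knob was pulled out about 19–20 mm, held there for over 1 s, pushed back to its stop, and released. I handed the job in with the clock at about 11 s of the 29 s allowed; no verdict is reported.

**Last checks:** The before and after scene pictures show the knob back at its starting height. The loaded nest's knob and ring look unmoved. The gripper is open well above the nest, with wrist force near 0.

**What disagreed:** The first grasp closed on empty air above the knob head without disturbing anything. The real fingertips end at least 25 mm short of the stated TCP. I went 22 mm lower, and the second grasp held at an opening of about 27 mm, against the stated 30 mm head.

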